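# Load the indexing slide and hold its index plunger out

### The job

Lay the flat beech block on top of the indexing slide's narrow raised wooden rest, centred on it, with its long side along the rest, and let go of it. Then take the round knob of the index plunger, pull it straight up against its spring as far as it goes, and finish while still holding it there, so that the pin stays clear of its hole and the carriage can be moved on; the block must still be lying on the rest. Leave the cork sanding block and the steel setting block where they lie.

Things in the scene. Friction and masses are not known exactly. Their poses are not given: they have to be found in the camera images.
- block_centre (a point): Centre (half-way up) of the loose flat block of reddish beech, a plain rectangular block 47 x 73 x 19 mm, 0.05 to 0.12 kg, lying flat on the bench. Its x axis is across the 47 mm, y along the 73 mm, z up (19 mm). It lies at one of three places, the cork and steel blocks at the other two.
- cork_centre (a point): Centre of the cork sanding block with an abrasive underside, 40 x 64 x 27 mm (x, y, z). A bystander of similar shape but thicker: leave it.
- setblock_centre (a point): Centre of the small ground steel setting block, 26 x 40 x 13 mm (x, y, z). A bystander: leave it.
- rest_top (a point): Centre of the flat top face of the wooden rest, a narrow upright post 28 mm wide (along this point's x) and 72 mm long (along y), z up. The top is 75 mm above the bench; the post stands 39 mm clear above its wider foot, 44 x 84 mm. It stands at one end of the indexing slide's carriage; the plunger's centre is 130 mm from it, in this point's -y direction.
- slide: The indexing slide, bolted down (it does not move in this job): a dark steel base 100 x 270 mm (x, y) with an aluminium carriage 84 x 206 mm on it, whose top is 26 mm above the bench. The carriage bears the wooden rest at its +y end and the index plunger at its -y end. Origin at the centre of the underside, z up.
- knob (a point): Centre (half-way up) of the index plunger's round black knob, an upright cylinder 26 mm in diameter and 30 mm high, at the other end of the carriage from the rest. With the pin home the knob reaches from 62 to 92 mm above the bench. Beneath it are a 20 mm diameter sleeve (top 58 mm above the bench) and a 36 x 36 mm housing (top 46 mm). This point rises with it.
- plunger (a joint): How far the plunger is pulled up, in m: 0 = pin home in its hole, 0.016 = fully out against its stop. It slides straight up. A spring pulls it back: about 6 N at 0, about 12 N at 0.016; it snaps home when let go.
Not all that is in view belongs to the job. Leave any purple or turquoise look-alike of the part that bears block_centre alone.

How it is judged:
By the outcome, as a careful person would: the job done as asked, in the order asked, and still so for the second after the job is handed in, while the arm keeps its last pose, push and grip.
It also fails if it takes over 48 s, if anything falls off the work surface, if the arm or the gripper's body presses on something with over 40 N, if the wrist force passes 120 N, or if a joint passes its speed limit or range.

### The arm

A 7-joint arm with a two-finger parallel gripper is mounted at the origin on the work surface; the furniture and walls round the work are solid. World frame = base frame: x ahead of the robot, y to its left, z up, the work surface at z = 0. Lengths are in m, angles in rad, forces in N, time in s.
With the tool pointing down it reaches from about 0.425 to 0.825 m from the base axis. Payload 3.6 kg.
Tool frame: the origin (TCP) lies midway between the tips of the shut fingers; the grasp point (between the pads) lies 19 mm behind it (env.hold_point_z is the distance from the TCP to the grasp point, in m); z points along the fingers, y is the line along which they close (so a half turn about z gives the same grasp; the last joint's range is limited). The gripper opens to 93 mm and grips with 3 to 60 N. Pads are 15 mm wide; open, the fingers measure 128 mm over their backs; the gripper's body (75 mm by 188 mm) begins 65 mm behind the grasp point.
Start: joints at [1.117, 0.615, -0.013, 1.423, 0.008, 1.103, -0.04], TCP at [0.269, -0.592, 0.219] pointing down, gripper open.
Joint ranges: [-3.12, 3.12], [-0.3, 2.06], [-1.34, 1.32], [0.26, 2.42], [-1.36, 4.5], [0.01, 1.98], [-2.84, 2.84]. Speed limits (rad/s): [2.79, 2.79, 3.14, 3.14, 3.14, 3.14, 3.14].

### API

Orientations are given as a unit quaternion [x, y, z, w].
In Python, from rig import env, imaging gives the robot as it stands.
- The arm moves only by the shell command python3 -m creep 'ROWS' [OPENING]. ROWS is JSON, a list that holds one entry, the list of rows, each a list of 4 numbers: the shift along the tool's x, y, z in mm, then the turn about the tool's z in rad. In form: [[[dx, dy, dz, twist], ...]]. A call has 1 to 8 rows; each row is the pose to reach, as a shift and turn from the pose commanded when the call began, along the tool's axes at that moment; what a row does not reach only later rows make up. A row lasts 1/10 s, in which the tool goes at most 50 mm and 8.59 degrees, less where a joint would pass 70% of its speed; a pose out of reach is approached as far as the arm can. A call with a gripper value outside its range is refused whole. OPENING is the finger opening in mm, from 0 to 93, set as the call begins (- or left out, the last holds). The fingers move at their own pace and stop on an object; the grip force is fixed at half the most. Time passes only in rows, so rows that repeat a pose let the fingers close. It gives the time, the measured TCP pose, the force, the opening and the grip force at its end, in the units of the state.
- env.read_state(): the state, without advancing time (a new reading comes with each control period).
- imaging.get_image(name): name is "scene" or "top"; returns the picture (400x640x3 uint8, red, green, blue); there is no depth.
- imaging.calibration(name): a dict with "fx", "fy", "cx", "cy" (pixels), "R" (3x3) and "t" (3): a world point X has camera coordinates R X + t. Camera axes: x right, y down, z forward; pixel columns grow to the right and rows downward; lengths in m; the calibration is good to about 2 mm. A picture is of the moment at which its call begins. calibration takes no time and is no camera call.
- env.sign_off(): hands the job in; it is judged then, once.
The state is a dict: "time": time; "q": joint angles; "dq": joint speeds; "effort": joint torques, N m; "ee_pos": TCP position; "orientation": TCP orientation; "force": force on the tool from outside, world axes, zero at the start; "wrist_torque": the same for the moment, N m; "opening": finger opening in m; "gripper_force": force on a finger pad.
Only numpy, scipy, OpenCV 4.12 (cv2) and the standard library are available. Lean on these libraries where they do the work, as an engineer would, in place of code of your own. Each camera call takes 0.05 s, during which the arm holds its last target. There are 200 camera calls.

## Working session

There is one attempt and no reset: what is moved stays moved. The work goes in short steps, Python scripts to look and compute and a shell command to move; the robot and the scene stay as the last step left them, time stands still between calls to the robot, and variables do not carry over. Pictures are saved under pics/ and viewed, at most 10 in all, crops included, and the job is handed in when it is done.

```bash
mkdir -p pics
python3 - <<'E'
from rig import env, imaging
import cv2
for n in("top","scene"):
    cv2.imwrite(f"pics/{n}0.png",imaging.get_image(n)[:,:,::-1]); c=imaging.calibration(n); print(n,c)
s=env.read_state();print(s["time"],s["ee_pos"],s["orientation"],s["opening"],env.hold_point_z)
E
```

```text
top {'fx': 383.2505565468602, 'fy': 383.2505565468602, 'cx': 322.3391788302476, 'cy': 195.7477265344855, 'R': array([[-0.01168473, -0.99938172, -0.03316087],
       [-0.98177303,  0.01775763, -0.18922575],
       [ 0.18969761,  0.03034539, -0.98137351]]), 't': array([0.00208944, 0.49186428, 0.88516991])}
scene {'fx': 379.0604828270804, 'fy': 379.0604828270804, 'cx': 318.34489770719335, 'cy': 196.47619199343742, 'R': array([[-0.89867326, -0.43834818,  0.01540297],
       [-0.2257901 ,  0.43222282, -0.87304196],
       [ 0.37603884, -0.7880573 , -0.48740177]]), 't': array([0.42479996, 0.17722344, 0.87957327])}
0.1 [ 0.26879814 -0.59104327  0.21761668] [ 9.77307223e-01  2.11823742e-01 -2.56048051e-04 -1.10839084e-03] 0.09293111820574766 0.0188
```

View pics/top0.png

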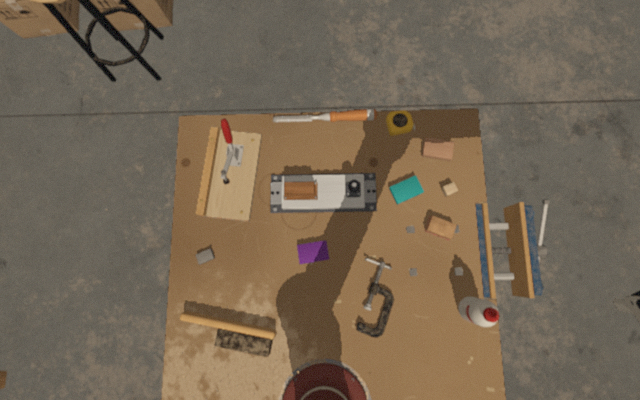

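View pics/scene0.png

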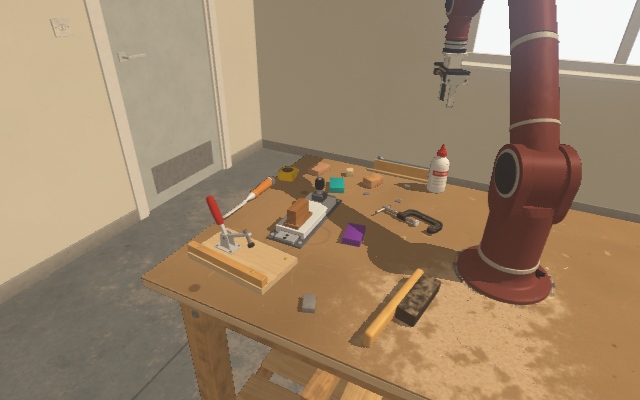

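Candidates in the top image: (437,149) reddish flat block; (441,228) brownish block; the small cube at (450,188); the purple (313,252) and turquoise (406,189) look-alikes; and the grey block at (205,256), which is probably the steel one. I'll enlarge the two brown ones to confirm.

Run:
```python
import cv2,numpy as np
a=cv2.imread("pics/top0.png")[130:250,380:480]; b=cv2.imread("pics/scene0.png")[150:210,300:400]; c=cv2.imread("pics/top0.png")[160:225,260:390]
z=lambda m,w,h:cv2.resize(m,(w,h),interpolation=cv2.INTER_CUBIC)
cv2.imwrite("pics/crop1.png",np.hstack([z(a,480,576),np.vstack([z(b,320,192),z(c,320,160),np.zeros((224,320,3),np.uint8)])]))
```

```text
(no output)
```

View pics/crop1.png

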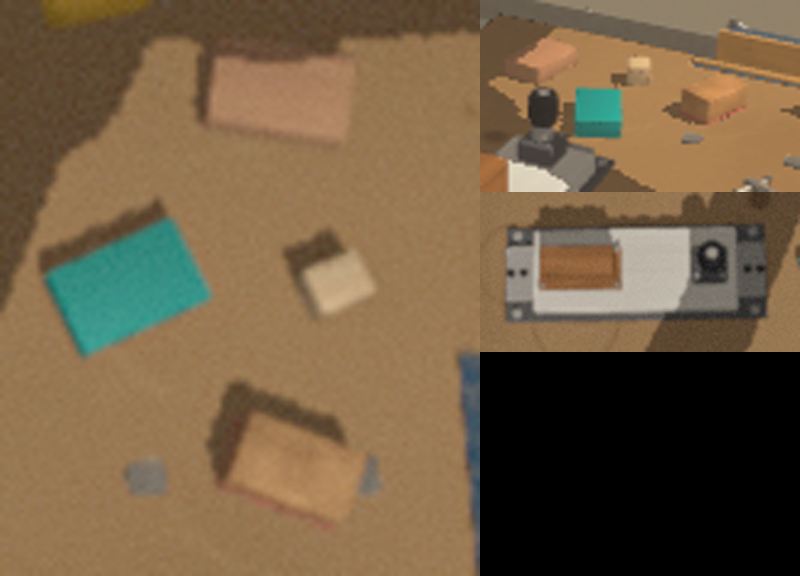

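The pinkish, thin block at (437,149) is the beech. The thicker one at (441,228), with a red abrasive underside, is the cork. The turquoise, purple and small cube are decoys. Next I'll fit box models to the colour masks.

```bash
cat > h.py <<'E'
import numpy as np, cv2
from rig import env, imaging
from scipy.optimize import minimize
S=8
def proj(P,c):
    X=np.asarray(P)@c["R"].T+c["t"]; return X[:,:2]/X[:,2:]*[c["fx"],c["fy"]]+[c["cx"],c["cy"]]
def box(cx,cy,lx,ly,z0,z1): return np.array([[cx+a*lx/2,cy+b*ly/2,z] for a in(-1,1) for b in(-1,1) for z in(z0,z1)])
def cyl(cx,cy,r,z0,z1): return np.array([[cx+r*np.cos(a),cy+r*np.sin(a),z] for a in np.linspace(0,6.28,24) for z in(z0,z1)])
def sil(parts,p,c,roi):
    x0,y0,x1,y1=roi; m=np.zeros(((y1-y0)*S,(x1-x0)*S),np.uint8); C,s=np.cos(p[2]),np.sin(p[2])
    for b in parts:
        w=b.copy(); w[:,0]=p[0]+C*b[:,0]-s*b[:,1]; w[:,1]=p[1]+s*b[:,0]+C*b[:,1]
        uv=(proj(w,c)-[x0,y0]+.5)*S
        cv2.fillConvexPoly(m,cv2.convexHull(uv.astype(np.float32)).astype(np.int32),255)
    return cv2.resize(m,(x1-x0,y1-y0),interpolation=cv2.INTER_AREA)/255.
def unproj(uv,z,c):
    d=c["R"].T@np.array([(uv[0]-c["cx"])/c["fx"],(uv[1]-c["cy"])/c["fy"],1]); o=-c["R"].T@c["t"]; return o+d*(z-o[2])/d[2]
def fit(obs,p0):  # obs: list of (parts,cam,roi,mask)
    f=lambda q:sum(np.sum((sil(a,[q[0]/1e3,q[1]/1e3,q[2]/100],c,r)-m)**2) for a,c,r,m in obs)
    b=None
    for d in(0,.1,-.1):
        q=np.array([p0[0]*1e3,p0[1]*1e3,(p0[2]+d)*100])
        r=minimize(f,q,method="Nelder-Mead",options=dict(initial_simplex=q+np.array([[0,0,0],[8,0,0],[0,8,0],[0,0,8]])))
        if b is None or r.fun<b.fun:b=r
    return b.x/[1e3,1e3,100],b.fun,f(b.x*0)
BE=[box(0,0,.047,.073,0,.019)]
WOOD=[box(0,0,.028,.072,.036,.075),box(0,0,.044,.084,.026,.036)]
E
cat > m.py <<'E'
from h import *
T=imaging.calibration("top");im=cv2.imread("pics/top0.png");h=cv2.cvtColor(im,cv2.COLOR_BGR2HSV)
for n,p in dict(beech=(437,149),beech2=(430,145),table=(460,170),tabshadow=(460,125),wood=(300,190),wood2=(295,185),woodside=(300,198),knob=(354,186),carr=(330,190)).items(): print(n,im[p[1],p[0]],h[p[1],p[0]])
def show(roi,f):
    x0,y0,x1,y1=roi
    for r in f[y0:y1,x0:x1]: print("".join("#" if v else "." for v in r))
show((418,132,460,166),(h[...,0]<10)&(h[...,2]>90))
show((278,176,322,206),(h[...,1]>110)&(h[...,0]<16))
show((340,172,368,202),h[...,2]<45)
E
python3 m.py
```

```text
beech [ 95 129 170] [ 14 113 170]
beech2 [ 90 124 164] [ 14 115 164]
table [ 79 117 150] [ 16 121 150]
tabshadow [49 67 92] [ 13 119  92]
wood [ 66 104 152] [ 13 144 152]
wood2 [ 55  92 138] [ 13 153 138]
woodside [ 54  88 132] [ 13 151 132]
knob [111 119 124] [ 18  27 124]
carr [170 182 190] [ 18  27 190]
..........................................
..........................................
..........................................
..........................................
..........................................
..........................................
..........................................
..........................................
..........................................
..........................................
..........................................
..........................................
..........................................
..........................................
..........................................
..........................................
..........................................
..........................................
..................
[... 2189 characters left out ...]
....
............................
............................
............................
............#.###...........
..........##.....#..........
.........##......##.........
.........##.......#.........
........###......##.........
.........##.......#.........
.........###....###.........
.........######.###.........
..........###.#####.........
..........#########.........
...........######..#........
.............####...........
............................
............................
..........###...............
............................
............................
............................
............................
............................
............................
```

```bash
cat > m2.py <<'E'
from h import *
T=imaging.calibration("top");im=cv2.imread("pics/top0.png");h=cv2.cvtColor(im,cv2.COLOR_BGR2HSV)
def show(m):
    for r in m: print("".join("#" if v else "." for v in r))
def cut(f,roi): x0,y0,x1,y1=roi; return f[y0:y1,x0:x1].astype(np.uint8)
r1=(418,132,460,166); m1=cut(cv2.GaussianBlur(im,(3,3),0)[...,0]>86,r1); show(m1)
r2=(278,176,322,206); m2=cv2.morphologyEx(cut((h[...,1]>110)&(h[...,0]<16),r2),cv2.MORPH_CLOSE,np.ones((3,3)))
r3=(340,172,368,202); k=cut(h[...,2]<50,r3);k[:9]=0;k[21:]=0;m3=cv2.fillPoly(k.copy(),[cv2.convexHull(cv2.findNonZero(k))],1)
g=unproj((437,149),.019,T); print("beech guess",g); print(fit([(BE,T,r1,m1)],[g[0],g[1],1.57+1.57-1.57]), "yaw~90"); print(fit([(BE,T,r1,m1)],[g[0],g[1],0.]))
a=unproj((301,186),.075,T);b=unproj((354,186),.092,T);print("rest,knob guess",a,b,np.linalg.norm((a-b)[:2]))
f=fit([(WOOD,T,r2,m2)],[a[0],a[1],0.]);print("rest alone",f)
K=[cyl(0,-.130,.013,.066,.092)]
f=fit([(WOOD,T,r2,m2),(K,T,r3,m3)],f[0]);p=f[0];print("joint",f,"knob",p[0]+.13*np.sin(p[2]),p[1]-.13*np.cos(p[2]))
print(fit([(K,T,r3,m3)],p))
E
python3 m2.py
```

```text
..........................................
..........................................
..........................................
..........................................
..........................................
..........................................
..........................................
..........................................
..........................................
..........................................
..........................................
........#####............###########......
........############################......
........############################......
.......#############################......
.......#############################......
.......#############################......
......##############################......
......##############################......
......##############################......
......##############################......
......#############################.......
......#############################.......
.........##########################.......
.............######################.......
...................######
[... 387 characters left out ...]
-0.29722116  0.019     ]
(array([ 0.61172682, -0.30366031,  3.17955503]), np.float64(177.70208381391774), np.float64(414.0)) yaw~90
(array([ 0.61026042, -0.30366779, -0.00096325]), np.float64(177.64867358708187), np.float64(414.0))
rest,knob guess [0.51091268 0.04431876 0.075     ] [ 0.50482226 -0.08028595  0.092     ] 0.12475347123777285
rest alone (array([ 0.5103789 ,  0.05065722, -0.01066794]), np.float64(88.74509803921569), np.float64(527.0))
joint (array([ 0.50859836,  0.05024469, -0.02604499]), np.float64(135.9671203383314), np.float64(687.0)) knob 0.5052128967996861 -0.07971122322935048
(array([ 0.50761434,  0.04883668, -0.01651093]), np.float64(46.862068435217225), np.float64(160.0))
```

```bash
cat > ov.py <<'E'
from h import *
def over(src,cam,roi,items,k):
    x0,y0,x1,y1=roi; c=imaging.calibration(cam); im=cv2.imread(src)[y0:y1,x0:x1]
    im=(255*(im/255.)**.6).astype(np.uint8); im=cv2.resize(im,None,fx=k,fy=k,interpolation=cv2.INTER_CUBIC)
    for parts,p,col in items:
        C,s=np.cos(p[2]),np.sin(p[2])
        for b in parts:
            w=b.copy(); w[:,0]=p[0]+C*b[:,0]-s*b[:,1]; w[:,1]=p[1]+s*b[:,0]+C*b[:,1]
            for q in ([w] if len(w)>8 else [w[[1,3,7,5]],w[[0,2,6,4]]]):
                uv=(proj(q,c)-[x0,y0]+.5)*k
                cv2.polylines(im,[cv2.convexHull(uv.astype(np.float32)).astype(np.int32)],True,col,1)
    return im
E
python3 - <<'E'
from ov import *
be=(BE,[.615,-.303,-.12],(0,255,0)); p=[.5086,.0502,-.026]; w=(WOOD,p,(255,0,0)); kn=([cyl(0,-.13,.013,.062,.092)],p,(0,255,255))
a=over("pics/top0.png","top",(415,130,465,170),[be],8); b=over("pics/scene0.png","scene",(305,155,340,185),[be],11)
c=over("pics/top0.png","top",(270,165,380,215),[w,kn],3.6); d=over("pics/scene0.png","scene",(265,165,345,245),[w,kn],3.5)
H=np.zeros((600,800,3),np.uint8)
for m,x,y in((a,0,0),(b,402,0),(c,0,320),(d,402,320)): m=m[:600-y,:800-x]; H[y:y+m.shape[0],x:x+m.shape[1]]=m
cv2.imwrite("pics/ov1.png",H)
E
```

```text
(no output)
```

View pics/ov1.png

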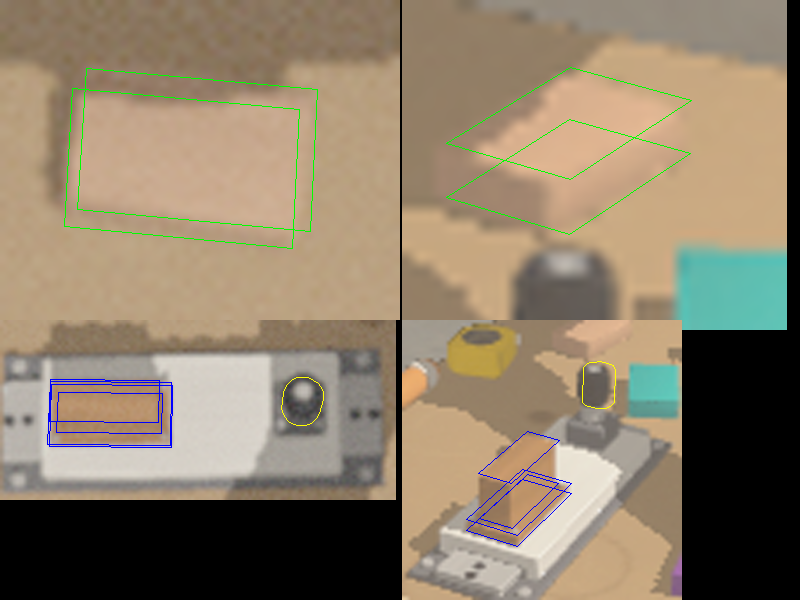

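The block overlay at (437,149) agrees with about x .613, y -.303, yaw -.1. Its far edge is in shadow. The rest and knob overlays also fit, so I'll compute the approach.

```bash
cat > go.py <<'E'
import sys,numpy as np
from rig import env
from scipy.spatial.transform import Rotation as R
s=env.read_state(); r=R.from_quat(s["orientation"]); x,y,z,psi=map(float,sys.argv[1:5])
d=r.as_matrix().T@(np.array([x,y,z])-s["ee_pos"])*1e3; X=r.as_matrix()[:,0]; phi=np.arctan2(X[1],X[0])
dt=(psi+np.pi/2-phi+np.pi/2)%np.pi-np.pi/2
print("pos",s["ee_pos"].round(4) if hasattr(s["ee_pos"],"round") else s["ee_pos"],"yyaw",round(phi-np.pi/2,4),"F",np.round(s["force"],1),"tilt",r.as_matrix()[2].round(3),"t",s["time"]); print("row",d.round(1),"twist",round(-dt,3))
E
python3 go.py .613 -.303 .2 -.11
```

```text
pos [ 0.2688 -0.591   0.2176] yyaw -1.1439 F [-0.1 -0.  -0.5] tilt [-0.    -0.002 -1.   ] t 0.1
row [ 432.6 -119.6   17.9] twist -1.034
```

```bash
python3 -m creep '[[[200,-55,0,-0.5],[432,-120,0,-1.03],[432,-120,0,-1.03],[432,-120,0,-1.03],[432,-120,0,-1.03],[432,-120,0,-1.03],[432,-120,0,-1.03],[432,-120,0,-1.03]]]' 93; python3 go.py .613 -.303 .1 -.11
```

```text
time: 0.9
ee_pos: [0.5764, -0.3335, 0.2181]
orientation: [0.746, 0.666, -0.0, -0.001]
force: [0.8, -0.9, -0.3]
opening: 0.0928
gripper_force: 0.0
pos [ 0.5764 -0.3335  0.2181] yyaw -0.1123 F [ 0.8 -0.9 -0.3] tilt [ 0.001 -0.001 -1.   ] t 0.9
row [ 34.3  33.1 118.1] twist -0.002
```

```bash
python3 -m creep '[[[34,33,0,0],[34,33,60,0],[34,33,100,0],[34,33,118,0],[34,33,118,0],[34,33,118,0]]]'; python3 go.py .613 -.303 .1 -.11
python3 - <<'E'
from ov import *
for n in("top","scene"): cv2.imwrite(f"pics/{n}1.png",imaging.get_image(n)[:,:,::-1])
be=(BE,[.613,-.303,-.11],(0,255,0))
a=over("pics/top1.png","top",(400,110,480,185),[be],5); b=over("pics/scene1.png","scene",(290,120,360,195),[be],5.6)
H=np.zeros((420,800,3),np.uint8);H[:375,:400]=a;H[:420,400:792]=b[:420,:392]
cv2.imwrite("pics/ov2.png",H)
E
```

```text
time: 1.5
ee_pos: [0.6127, -0.3048, 0.101]
orientation: [0.746, 0.666, 0.0, 0.0]
force: [-0.7, 0.7, 0.2]
opening: 0.0929
gripper_force: 0.0
pos [ 0.6127 -0.3048  0.101 ] yyaw -0.1141 F [-0.7  0.7  0.2] tilt [ 0.     0.001 -1.   ] t 1.5
row [1.8 0.1 1. ] twist -0.004
```

View pics/ov2.png

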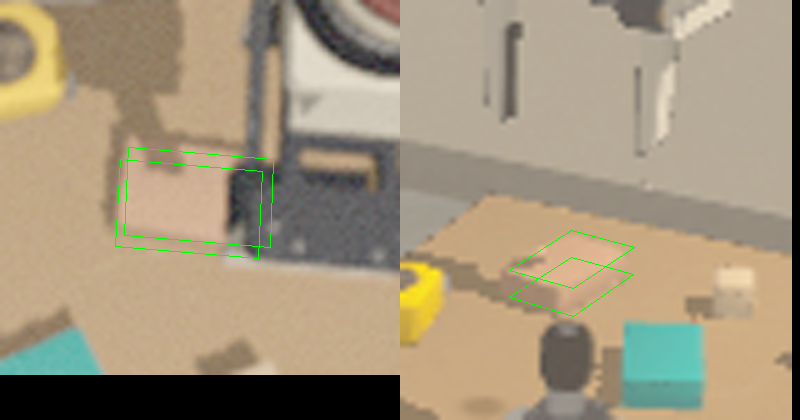

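```bash
python3 -m creep '[[[2,2,45,0],[2,2,80,0],[2,2,96,0],[2,2,96,0],[2,2,96,0]]]'; python3 -m creep '[[[0,0,0,0],[0,0,0,0],[0,0,0,0],[0,0,0,0],[0,0,0,0],[0,0,0,0],[0,0,0,0],[0,0,0,0]]]' 30
```

```text
time: 2.1
ee_pos: [0.616, -0.3035, 0.0067]
orientation: [0.746, 0.666, 0.001, 0.002]
force: [1.2, -1.0, 0.5]
opening: 0.093
gripper_force: 0.0
time: 2.9
ee_pos: [0.6146, -0.3028, 0.0047]
orientation: [0.746, 0.666, 0.0, 0.0]
force: [0.2, 0.2, -0.4]
opening: 0.0471
gripper_force: 29.4
```

```bash
python3 go.py .616 -.303 .2 -.11; python3 -m creep '[[[0,0,0,0],[0,0,0,0],[0,0,0,0]]]'
```

```text
pos [ 0.6146 -0.3028  0.0047] yyaw -0.1139 F [ 0.2  0.2 -0.4] tilt [ 0.  0. -1.] t 2.9
row [   0.     1.5 -195.3] twist -0.004
time: 3.2
ee_pos: [0.6146, -0.3029, 0.0047]
orientation: [0.746, 0.666, 0.0, 0.0]
force: [0.1, -0.4, 0.2]
opening: 0.0466
gripper_force: 29.4
```

```bash
python3 -m creep '[[[0,0,-15,0],[0,0,-50,0],[0,0,-100,0],[0,0,-145,0],[0,0,-145,0],[0,0,-145,0]]]'; python3 go.py .51 .05 .14 -.02
```

```text
time: 3.8
ee_pos: [0.6149, -0.3031, 0.1519]
orientation: [0.746, 0.666, 0.001, 0.001]
force: [-0.2, 0.4, -0.9]
opening: 0.0467
gripper_force: 29.4
pos [ 0.6149 -0.3031  0.1519] yyaw -0.114 F [-0.2  0.4 -0.9] tilt [-0.001  0.003 -1.   ] t 3.8
row [ 338.9 -144.4   11.1] twist -0.094
```

```bash
python3 -m creep '[[[50,-21,0,-0.02],[145,-62,0,-0.05],[240,-102,0,-0.094],[290,-124,0,-0.094],[330,-141,5,-0.094],[339,-144,10,-0.094],[339,-144,10,-0.094],[339,-144,10,-0.094]]]';python3 -m creep '[[[0,0,0,0],[0,0,0,0],[0,0,0,0],[0,0,0,0]]]'; python3 go.py .5095 .0505 .14 -.02
python3 - <<'E'
from ov import *
for n in("top","scene"): cv2.imwrite(f"pics/{n}2.png",imaging.get_image(n)[:,:,::-1])
s=env.read_state();x,y,z=s["ee_pos"]
p=[.509,.0503,-.02]; w=(WOOD,p,(255,0,0)); kn=([cyl(0,-.13,.013,.062,.092)],p,(0,255,255))
b=([box(0,0,.047,.073,z-.0047,z+.0143)],[x,y,-.02],(0,255,0))
a=over("pics/top2.png","top",(260,145,390,225),[w,kn,b],4);c=over("pics/scene2.png","scene",(260,150,350,250),[w,kn,b],4.4)
H=np.zeros((440,800,3),np.uint8);H[:320,:400]=a[:,:400];H[:440,400:796]=c[:440,:396]
cv2.imwrite("pics/ov3.png",H)
E
```

```text
time: 4.6
ee_pos: [0.506, 0.0563, 0.1383]
orientation: [0.711, 0.703, -0.001, -0.003]
force: [-0.3, -0.2, -1.1]
opening: 0.0471
gripper_force: 29.4
time: 5.0
ee_pos: [0.5102, 0.0481, 0.1393]
orientation: [0.715, 0.699, -0.001, 0.0]
force: [1.0, 0.6, -0.7]
opening: 0.047
gripper_force: 29.4
pos [0.5102 0.0481 0.1393] yyaw -0.0236 F [ 1.   0.6 -0.7] tilt [-0.001 -0.001 -1.   ] t 5.0
row [ 2.3 -0.8 -0.7] twist -0.004
```

View pics/ov3.png

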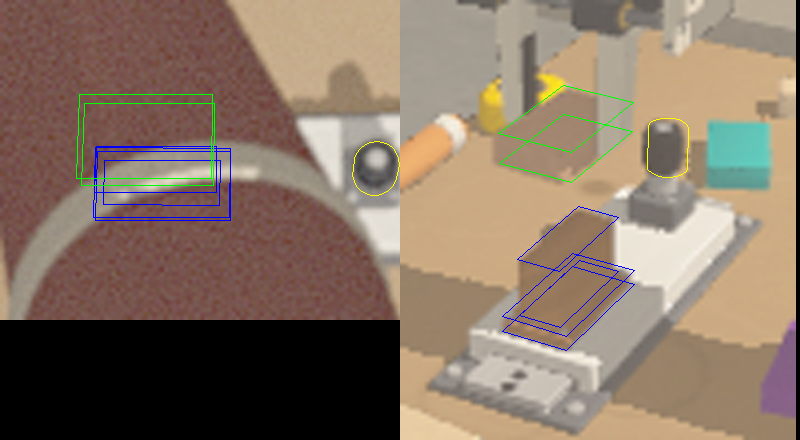

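```bash
cat > m3.py <<'E'
from h import *
c=imaging.calibration("scene");im=cv2.imread("pics/scene2.png");h=cv2.cvtColor(im,cv2.COLOR_BGR2HSV)
def show(m,roi):
    print(roi)
    for r in m: print("".join("#" if v else "." for v in r))
def cut(f,roi): x0,y0,x1,y1=roi; return f[y0:y1,x0:x1].astype(np.uint8)
r=(278,192,318,234); m=cv2.morphologyEx(cut((h[...,1]>95)&(h[...,0]<16),r),cv2.MORPH_OPEN,np.ones((3,3)));show(m,r)
print(fit([(WOOD,c,r,m)],[.509,.0503,-.02]))
rb=(276,164,316,196)
for p in((295,185),(295,176),(286,178),(283,188),(305,190)): print(p,h[p[1],p[0]],im[p[1],p[0]])
mb=cut((h[...,0]<14)&(h[...,2]<150)&(h[...,1]>60),rb);show(mb,rb)
E
python3 m3.py
```

```text
(278, 192, 318, 234)
.....#####.......###..########..........
.....#####.......###..########..........
.......................#######..........
........................................
........................................
........................................
.....................######.............
..................############..........
.................#############..........
.........###...###############..........
.........###...###############..........
.......#####..################..........
......#####..#################..........
......#####.##################..........
......#####.##################..........
......####.###################..........
.........#####################..........
.........#####################..........
.........#####################..........
....####.######################.........
....####.#######################........
....####.########################.......
....####.########################.......
.........########################.......
.........#######################........
.........######################.........
.........####
[... 1567 characters left out ...]
...
........#####################...........
......######################............
.....#######################............
.....#######################............
.....#######################............
......######################............
......#######################...........
.....#######################............
......#####################.............
..........############.##...............
............########...#................
................#####...................
...................##...................
........................................
........................................
........................................
........................................
```

```bash
cat >> m3.py <<'E'
print("-----")
m[:4]=0;m[:26,:9]=0;m[11:16,:12]=0
n,l,st,_=cv2.connectedComponentsWithStats(m);m=(l==1+st[1:,4].argmax()).astype(np.uint8)
T=imaging.calibration("top");it=cv2.cvtColor(cv2.imread("pics/top0.png"),cv2.COLOR_BGR2HSV)
r2=(278,176,322,206); m2=cv2.morphologyEx(cut((it[...,1]>110)&(it[...,0]<16),r2),cv2.MORPH_CLOSE,np.ones((3,3)))
print("rest scene",fit([(WOOD,c,r,m)],[.509,.0503,-.02])); print("both",fit([(WOOD,c,r,m),(WOOD,T,r2,m2)],[.509,.0503,-.02]))
rk=(314,172,334,192);s=env.read_state();z=s["ee_pos"][2]
rb=(276,164,304,196);mb=cut((h[...,0]<14)&(h[...,2]<150)&(h[...,1]>60),rb)
B=[box(0,0,.047,.073,z-.0047,z+.0143)]
print("block scene",fit([(B,c,rb,mb)],[.5102,.0481,-.02]),s["ee_pos"])
f=lambda x,y,w,P,rr,mm:np.sum((sil(P,[x,y,w],c,rr)-mm)**2)
for w in(-.02,):
  g=[(f(.5102+a/1e3,.0481+b/1e3,w,B,rb,mb),a,b) for a in range(-6,9) for b in range(-9,10)];print("block",sorted(g)[:4])
  g=[(f(.509+a/1e3,.0503+b/1e3,w,WOOD,r,m),a,b) for a in range(-6,9) for b in range(-9,10)];print("rest",sorted(g)[:4])
E
python3 m3.py | sed -n '/-----/,$p'
```

```text
-----
rest scene (array([0.51087292, 0.05130722, 0.07374621]), np.float64(27.846766628219918), np.float64(554.0))
both (array([0.51019758, 0.05132064, 0.05494149]), np.float64(127.82499038831217), np.float64(1081.0))
block scene (array([ 0.50933619,  0.05261447, -0.13023798]), np.float64(19.46049980776624), np.float64(337.0)) [0.51020225 0.04880815 0.13952188]
block [(np.float64(24.60376778162245), 0, 5), (np.float64(25.916416762783548), 0, 4), (np.float64(25.934625144175318), 0, 6), (np.float64(25.964290657439445), 1, 5)]
rest [(np.float64(57.032848904267595), 1, 1), (np.float64(57.48581314878892), 2, 1), (np.float64(57.61979238754325), 2, 3), (np.float64(57.833341022683584), 2, 2)]
```

```bash
python3 go.py .510 .0472 .082 -.018
```

```text
pos [0.5102 0.0488 0.1395] yyaw -0.0226 F [-0.5  0.1 -0.8] tilt [-0. -0. -1.] t 5.1
row [-1.6 -0.2 57.5] twist -0.005
```

```bash
python3 -m creep '[[[-1.6,0,20,-0.005],[-1.6,0,42,-0.005],[-1.6,0,52,-0.005],[-1.6,0,57,-0.005],[-1.6,0,57,-0.005],[-1.6,0,57,-0.005],[-1.6,0,57,-0.005]]]'; python3 go.py .510 .0472 .0795 -.018
python3 - <<'E'
from ov import *
n="scene"; cv2.imwrite("pics/scene3.png",imaging.get_image(n)[:,:,::-1])
a=over("pics/scene3.png","scene",(265,160,325,240),[],7)
cv2.imwrite("pics/ov4.png",a)
E
```

```text
time: 5.8
ee_pos: [0.5106, 0.0488, 0.0835]
orientation: [0.712, 0.702, 0.001, 0.001]
force: [-0.3, 0.3, -0.9]
opening: 0.0469
gripper_force: 29.4
pos [0.5106 0.0488 0.0835] yyaw -0.015 F [-0.3  0.3 -0.9] tilt [ 0.     0.002 -1.   ] t 5.8
row [-1.7 -0.6  4. ] twist 0.003
```

View pics/ov4.png

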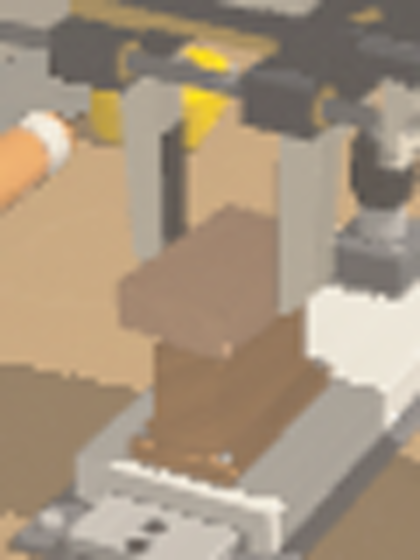

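The block is held level just above the rest (block end face at crop (120–230, 290–355)). I'll measure its offset from the rest in this same image.

```bash
cat > m4.py <<'E'
from h import *
c=imaging.calibration("scene");im=cv2.imread("pics/scene3.png");h=cv2.cvtColor(im,cv2.COLOR_BGR2HSV)
for p in((290,200),(285,205),(298,195),(293,215),(300,218),(305,208)): print(p,h[p[1],p[0]],im[p[1],p[0]])
def show(m):
    for r in m: print("".join("#" if v else "." for v in r))
rb=(276,184,304,216); sl=(slice(rb[1],rb[3]),slice(rb[0],rb[2]))
mb=((h[...,0]<14)&(h[...,2]<150)&(h[...,1]<112)&(h[...,1]>55))[sl].astype(np.uint8);show(mb)
print(); show(((h[...,0]<17)&(h[...,1]>=112)&(h[...,2]<150))[200:236,278:318])
z=env.read_state()["ee_pos"][2];B=[box(0,0,.047,.073,z-.0047,z+.0143)]
f=lambda x,y,w,P,rr,mm:np.sum((sil(P,[x,y,w],c,rr)-mm)**2)
g=[(f(.5102+a/1e3,.0481+b/1e3,-.018,B,rb,mb),a,b) for a in range(-6,9) for b in range(-9,10)];print("block",sorted(g)[:5])
E
python3 m4.py
```

```text
(290, 200) [ 12 115 120] [ 66  88 120]
(285, 205) [ 12 119 122] [ 65  88 122]
(298, 195) [ 13 118 119] [ 64  87 119]
(293, 215) [ 13 142 113] [ 50  77 113]
(300, 218) [ 14 146 108] [ 46  75 108]
(305, 208) [ 13 138 105] [ 48  73 105]
..............#.............
............................
............................
............................
............................
..............#.............
............................
............................
...............#............
.............###............
.............##.............
............................
............................
............................
............................
............................
............................
............................
............................
............................
............................
............................
............................
............................
............................
............................
............................
............................
............................
.........................
[... 1050 characters left out ...]
...#############.#####...............
.......##########...####................
.........##############.................
..............######.#..................
.................####...................
........................................
.......................................#
......................................##
......................................##
.....................................###
....................................####
...................................#####
block [(np.float64(264.759323337178), -6, -9), (np.float64(270.41039600153783), -6, -8), (np.float64(270.8500115340254), -5, -9), (np.float64(271.8202076124567), -6, -7), (np.float64(274.2735717031911), -5, -8)]
```

```bash
sed -i 's/h\[...,1\]<112/h[...,1]<130/' m4.py
cat >> m4.py <<'E'
rr=(278,192,318,234);k=((h[...,0]<17)&(h[...,1]>=112)&(h[...,2]<150))[rr[1]:rr[3],rr[0]:rr[2]].astype(np.uint8)
k=k[22:];k[:,:6]=0;k[:10,:9]=0;k[16:,27:]=0;rr=(278,214,318,234)
g=[(f(.5102+a/1e3,.0503+b/1e3,-.018,WOOD,rr,k),a,b) for a in range(-6,9) for b in range(-9,10)];print("rest",sorted(g)[:5])
E
python3 m4.py|sed -n '7,40p;/block/p;/rest/p'
```

```text
..............#.............
............................
............................
............................
............................
..............#.............
....................#####...
...................#########
...............#.###########
.............###############
.............###############
.............###############
............################
..........##################
.........###################
.......#####################
......######################
......######################
......######################
......######################
......######################
......######################
......##############.#######
.........##################.
............#############...
..............#######.#.....
.................####.......
....................#.......
............................
............................
............................
............................

....######################..............
block [(np.float64(22.954694348327564), 1, 5), (np.float64(23.381099577085735), 1, 4), (np.float64(23.793894655901575), 1, 6), (np.float64(24.62088427527874), 0, 6), (np.float64(24.717908496732026), 0, 5)]
rest [(np.float64(27.091872356785856), 0, -2), (np.float64(28.072833525567088), -1, -2), (np.float64(28.335332564398307), 0, -1), (np.float64(28.57826989619377), -1, -1), (np.float64(28.958861976163014), 0, -3)]
```

```bash
python3 -m creep '[[[-3,-0.8,0,0],[-3,-0.8,0,0],[-3,-0.8,2,0],[-3,-0.8,3.5,0],[-3,-0.8,3.5,0],[-3,-0.8,3.5,0],[-3,-0.8,3.5,0]]]'; python3 go.py .510 .0458 .0795 -.018
```

```text
time: 6.55
ee_pos: [0.5091, 0.0457, 0.0796]
orientation: [0.712, 0.702, 0.0, 0.0]
force: [-1.5, -1.2, 5.3]
opening: 0.0465
gripper_force: 29.4
pos [0.5091 0.0457 0.0796] yyaw -0.015 F [-1.5 -1.2  5.3] tilt [-0.  0. -1.] t 6.55
row [0.1 0.9 0.1] twist 0.003
```

```bash
python3 -m creep '[[[0,0,0,0],[0,0,0,0],[0,0,0,0],[0,0,0,0],[0,0,0,0],[0,0,0,0]]]' 75; python3 -m creep '[[[0,0,-10,0],[0,0,-40,0],[0,0,-70,0],[0,0,-70,0],[0,0,-70,0]]]'; python3 -m creep '[[[0,190,0,0],[0,190,0,0],[0,190,0,0],[0,190,0,0],[0,190,0,0],[0,190,0,0],[0,190,0,0],[0,190,0,0]]]'
python3 - <<'E'
from ov import *
for n in("top","scene"): cv2.imwrite(f"pics/{n}4.png",imaging.get_image(n)[:,:,::-1])
p=[.5097,.050,-.018]; w=(WOOD,p,(255,0,0)); kn=([cyl(0,-.13,.013,.062,.092)],p,(0,255,255))
b=([box(0,0,.047,.073,.075,.094)],p,(0,255,0))
a=over("pics/top4.png","top",(265,150,385,225),[kn,b],3.3);c=over("pics/scene4.png","scene",(265,150,345,240),[kn,b],5)
H=np.zeros((450,800,3),np.uint8);H[:247,:396]=a[:247];H[:450,400:800]=c
cv2.imwrite("pics/ov5.png",H)
E
```

```text
time: 7.15
ee_pos: [0.5091, 0.0458, 0.0791]
orientation: [0.712, 0.702, 0.0, -0.0]
force: [-0.7, 0.1, -0.5]
opening: 0.0748
gripper_force: 0.0
time: 7.65
ee_pos: [0.5094, 0.0456, 0.1501]
orientation: [0.712, 0.702, 0.001, 0.001]
force: [-1.1, 0.7, -0.6]
opening: 0.0751
gripper_force: 0.0
time: 8.45
ee_pos: [0.6977, 0.0431, 0.1493]
orientation: [0.712, 0.702, -0.001, -0.0]
force: [0.2, -1.6, -0.1]
opening: 0.0747
gripper_force: 0.0
```

View pics/ov5.png

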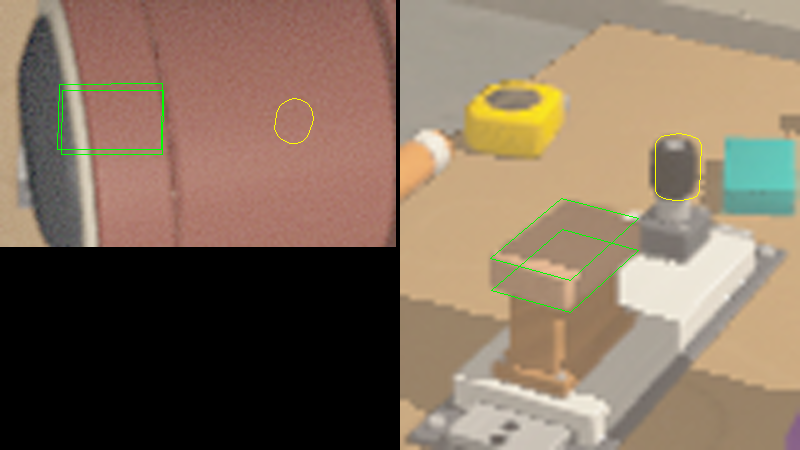

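The block is lying free on the rest, its outline matching the model to about 1 px (near corner crop (578,275)). I'll do one relative fit to check the centring.

```bash
cat > m5.py <<'E'
from h import *
c=imaging.calibration("scene");im=cv2.imread("pics/scene4.png");h=cv2.cvtColor(im,cv2.COLOR_BGR2HSV)
r=(276,184,322,234)
m=((h[...,0]<17)&(h[...,1]>85))[r[1]:r[3],r[0]:r[2]]
for q in m: print("".join("#" if v else "." for v in q))
for q in h[r[1]:r[3],r[0]:r[2]][10:34:3]: print(" ".join(f"{v:3d}" for v in q[:,1]))
E
python3 m5.py
```

```text
#######################################.......
#######################################.......
#######################################.......
########################################......
########################################......
########################################......
########################################......
#######################################.......
###################################..#........
##################################............
#####################################.........
#####################################.........
#####################################.........
#####################################.........
#####################################.........
#####################################.........
#####################################.........
###################################...........
##################################............
#################################.............
################################..............
################################..............
################################..............
###################
[... 2021 characters left out ...]
 118 117 119 119 121 120 119 123 119 118 120 120 123 130 129 116 119 122 118 120 130 142 142  78  36  36  36  35  35  36  34  34  34  36  35  36  33
131 132 131 131 133 133 133 132 133 133 133 140 132 123 120 118 120 118 119 120 120 123 127 128 119 129 143 142 143 141 143 144  77  36  37  35  34  34  34  34  36  36  34  34  36  36
117 121 126 131 131 131 132 133 131 133 133 145 149 144 144 144 141 145 144 143 137 139 137 143 142 141 141 140 141 138 142 144 141 130  87  90  75  40  35  37  38  35  35  35  35  34
118 121 121 121 119 121 121 123 119 110  85 145 142 143 144 145 143 147 144 149 159 160 141 141 141 141 144 144 142 142 138 135 137 142 135  92  41  41  39  39  42  42  42  42  41  41
```

Run:
```python
from h import *
c=imaging.calibration("scene");w=-.018;C,s=np.cos(w),np.sin(w)
def P(x,y,b): return proj(np.c_[x+C*b[:,0]-s*b[:,1],y+s*b[:,0]+C*b[:,1],b[:,2]],c)
for n,b in dict(block=box(0,0,.047,.073,.075,.094),post=WOOD[0],foot=WOOD[1]).items():
    q=P(.5097,.05,b); print(n,"umin,max",q[:,0].min().round(2),q[:,0].max().round(2),"vmin,max",q[:,1].min().round(2),q[:,1].max().round(2),"near corner",q[q[:,1].argmax()].round(2), "dx,dy px/mm",(P(.5107,.05,b)-q).mean(0).round(2),(P(.5097,.051,b)-q).mean(0).round(2))
im=cv2.imread("pics/scene4.png").astype(int)
print("cols block/post (R-B)")
for u in(292,296,300): print(u,[int(v) for v in im[184:234,u,2]])
```

```text
block umin,max 282.57 312.23 vmin,max 189.28 212.07 near corner [298.68 212.07] dx,dy px/mm [-0.34 -0.09] [-0.18  0.17]
post umin,max 286.06 308.97 vmin,max 196.33 223.92 near corner [295.73 223.92] dx,dy px/mm [-0.33 -0.09] [-0.18  0.17]
foot umin,max 282.62 312.53 vmin,max 206.96 229.11 near corner [297.31 229.11] dx,dy px/mm [-0.33 -0.09] [-0.18  0.18]
cols block/post (R-B)
292 [175, 174, 175, 175, 175, 176, 175, 176, 177, 173, 144, 122, 122, 121, 121, 121, 122, 125, 205, 206, 161, 128, 124, 124, 124, 125, 121, 110, 105, 106, 108, 112, 113, 111, 107, 107, 109, 111, 117, 116, 182, 148, 108, 111, 128, 223, 158, 140, 140, 131]
296 [174, 174, 174, 177, 176, 176, 172, 142, 119, 122, 120, 120, 120, 121, 121, 124, 122, 123, 126, 212, 212, 200, 127, 129, 129, 127, 125, 124, 106, 108, 167, 165, 159, 156, 158, 160, 165, 165, 160, 159, 164, 154, 148, 106, 108, 132, 231, 177, 141, 140]
300 [176, 177, 176, 176, 176, 176, 135, 120, 119, 119, 119, 120, 120, 120, 121, 121, 121, 121, 120, 124, 200, 187, 123, 123, 120, 118, 110, 105, 106, 104, 103, 103, 105, 107, 109, 111, 108, 104, 102, 101, 103, 104, 149, 129, 138, 224, 223, 226, 199, 140]
```

Run:
```python
from h import *
T=imaging.calibration("top");im=cv2.imread("pics/top0.png").astype(float);sat=cv2.cvtColor(im.astype(np.uint8),cv2.COLOR_BGR2HSV)[...,1].astype(float)
def edge(cols,a,b):
    out=[]
    for u in cols:
        p=sat[a:b,u];lo,hi=p.min(),p.max();t=(lo+hi)/2;k=np.where((p[:-1]-t)*(p[1:]-t)<0)[0][0];out.append((u,a+k+(t-p[k])/(p[k+1]-p[k])))
    return np.array(out)
for n,a,b,z in(("far",166,179,.01),("near",207,220,0.0)):
    e=edge(range(276,372,3),a,b);k=np.polyfit(e[:,0],e[:,1],1);res=np.abs(e[:,1]-np.polyval(k,e[:,0]));g=res<2*np.median(res)+.2
    k=np.polyfit(e[g,0],e[g,1],1);A=unproj((276,np.polyval(k,276)),z,T);B=unproj((370,np.polyval(k,370)),z,T);d=A-B
    print(n,k,g.sum(),A.round(4),B.round(4),"yaw",np.arctan2(-d[0],d[1]))
c=imaging.calibration("scene")
```

```text
far [-2.04372842e-02  1.79924960e+02] 31 [0.5573 0.1144 0.01  ] [ 0.5575 -0.1264  0.01  ] yaw 0.0009193158703281313
near [-1.68597921e-02  2.16979800e+02] 31 [0.4601 0.1148 0.    ] [ 0.4602 -0.1238  0.    ] yaw 0.000346107163158587
```

```bash
python3 go.py .509 -.080 .15 0
```

```text
pos [0.6982 0.043  0.1497] yyaw -0.0144 F [ 0.2 -0.5 -0.3] tilt [-0. -0. -1.] t 8.55
row [-125.7 -187.4   -0.2] twist -0.014
```

```bash
python3 -m creep '[[[-30,-45,0,0],[-60,-90,0,0],[-90,-135,0,0],[-115,-172,0,-0.014],[-125.7,-187.4,0,-0.014],[-125.7,-187.4,0,-0.014],[-125.7,-187.4,0,-0.014],[-125.7,-187.4,0,-0.014]]]';  python3 -m creep '[[[0,0,0,0],[0,0,0,0]]]'; python3 go.py .509 -.080 .060 0
```

```text
time: 9.35
ee_pos: [0.5113, -0.0787, 0.1497]
orientation: [0.707, 0.707, 0.001, 0.001]
force: [0.8, 0.1, -0.1]
opening: 0.0749
gripper_force: 0.0
time: 9.55
ee_pos: [0.5106, -0.079, 0.1491]
orientation: [0.707, 0.707, 0.0, -0.0]
force: [-0.1, 0.5, 0.1]
opening: 0.0748
gripper_force: 0.0
pos [ 0.5106 -0.079   0.1491] yyaw 0.0008 F [-0.1  0.5  0.1] tilt [ 0.001  0.    -1.   ] t 9.55
row [-1.1 -1.6 89.1] twist 0.001
```

```bash
python3 -m creep '[[[-1,-1,35,0],[-1,-1,65,0],[-1,-1,82,0],[-1,-1,89,0],[-1,-1,89,0],[-1,-1,89,0]]]' 60; python3 go.py .509 -.080 .060 0
python3 - <<'E'
from ov import *
cv2.imwrite("pics/scene5.png",imaging.get_image("scene")[:,:,::-1])
cv2.imwrite("pics/ov6.png",over("pics/scene5.png","scene",(270,140,360,240),[],6))
E
```

```text
time: 10.15
ee_pos: [0.5097, -0.0807, 0.0608]
orientation: [0.707, 0.707, 0.001, 0.0]
force: [-0.5, -0.3, 0.6]
opening: 0.0599
gripper_force: 0.0
pos [ 0.5097 -0.0807  0.0608] yyaw -0.0005 F [-0.5 -0.3  0.6] tilt [ 0.     0.001 -1.   ] t 10.15
row [ 0.7 -0.7  0.8] twist -0.001
```

View pics/ov6.png

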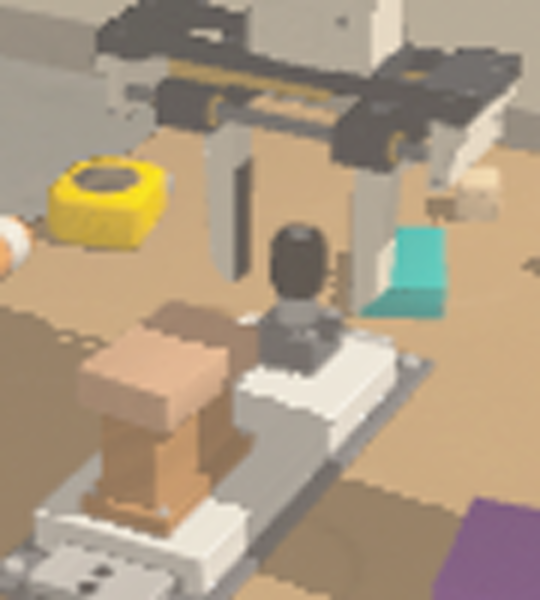

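The knob (crop (298,260)) stands midway between the open fingers, and the block lies square on the rest. I'll close on the knob now.

```bash
python3 -m creep '[[[0,0,0,0],[0,0,0,0],[0,0,0,0],[0,0,0,0],[0,0,0,0],[0,0,0,0],[0,0,0,0],[0,0,0,0]]]' 10; python3 -m creep '[[[0,0,-4,0],[0,0,-8,0],[0,0,-8,0],[0,0,-8,0]]]'; python3 go.py .509 -.080 .077 0
```

```text
time: 11.0
ee_pos: [0.5089, -0.081, 0.0603]
orientation: [0.707, 0.707, 0.0, 0.0]
force: [0.8, -0.4, 2.6]
opening: 0.0255
gripper_force: 30.0
time: 11.4
ee_pos: [0.5089, -0.081, 0.0678]
orientation: [0.707, 0.707, 0.0, -0.0]
force: [2.8, -0.4, -8.4]
opening: 0.0252
gripper_force: 30.0
pos [ 0.5089 -0.081   0.0678] yyaw -0.001 F [ 2.8 -0.4 -8.4] tilt [ 0.  0. -1.] t 11.4
row [ 1.   0.1 -9.2] twist -0.001
```

```bash
python3 -m creep '[[[0,0,-4,0],[0,0,-7,0],[0,0,-7,0],[0,0,-7,0]]]'; python3 -m creep '[[[0,0,-1,0],[0,0,-2,0],[0,0,-2,0],[0,0,-2,0]]]'
```

```text
time: 11.8
ee_pos: [0.5089, -0.081, 0.0751]
orientation: [0.707, 0.707, 0.0, 0.0]
force: [3.6, 0.0, -11.8]
opening: 0.0257
gripper_force: 30.0
time: 12.2
ee_pos: [0.5089, -0.081, 0.0765]
orientation: [0.707, 0.707, 0.0, -0.0]
force: [5.1, -0.1, -17.1]
opening: 0.0255
gripper_force: 30.0
```

```bash
python3 -m creep '[[[0,0,0,0],[0,0,0,0],[0,0,0,0],[0,0,0,0],[0,0,0,0],[0,0,0,0],[0,0,0,0],[0,0,0,0]]]'
python3 - <<'E'
from ov import *
cv2.imwrite("pics/scene6.png",imaging.get_image("scene")[:,:,::-1])
p=[.5095,.050,0]
cv2.imwrite("pics/ov7.png",over("pics/scene6.png","scene",(270,140,360,240),[([cyl(0,-.13,.013,.078,.108)],p,(0,255,255)),([box(0,0,.047,.073,.075,.094)],p,(0,255,0))],6))
E
```

```text
time: 13.0
ee_pos: [0.5089, -0.081, 0.0764]
orientation: [0.707, 0.707, 0.0, -0.0]
force: [5.3, -0.0, -17.3]
opening: 0.0254
gripper_force: 30.0
```

View pics/ov7.png

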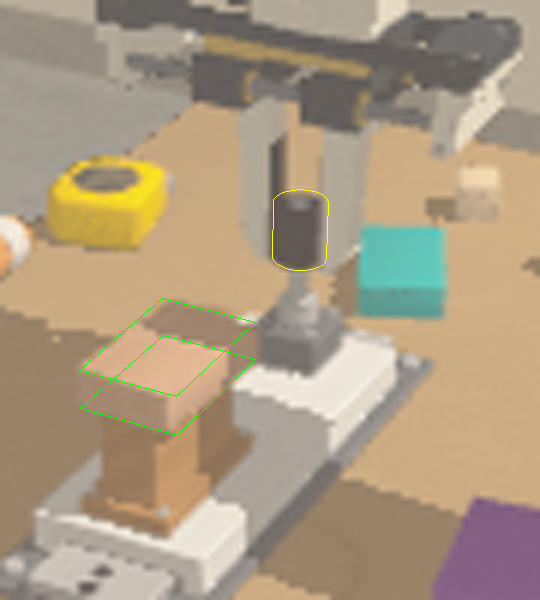

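The knob is gripped and raised by the full 16 mm: it matches the outline at crop (300,230), and the force is steady at the stop. The block is still lying on the rest.

```bash
python3 -c "
from rig import env
print(env.sign_off())"
```

```text
the job is handed in; nothing more can be done
None
```

The job is handed in: the beech block lies on the rest, centred to about 1–2 mm and within about 1° of it, and the gripper still holds the plunger knob up against its stop. The cork and steel blocks were not touched.

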